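# Comb the root sticks straight in the drying tray

## Robot

A 6-joint arm with a two-finger parallel gripper is mounted at the origin on the work surface. World frame = base frame: x ahead of the robot, y to its left, z up, the work surface at z = 0. Lengths are in m, angles in rad, forces in N, time in s.
With the tool pointing down it reaches from about 0.325 to 0.85 m from the base axis. Payload 15.5 kg.
Tool frame: the origin (TCP) lies on the mounting face of the last link; the fingertips stand 191 mm ahead of it and the grasp point (between the pads) lies 172 mm ahead of it; z points along the fingers, x is the direction in which the jaws open and shut, and the axes are right-handed (so a half turn about z gives the same grasp; the last joint's range is limited). The gripper opens to 91 mm and grips with 3 to 60 N. Pads are 32 mm wide; open, the fingers measure 118 mm over their backs; the gripper's body (76 mm by 178 mm) begins 60 mm behind the grasp point.
Start: joints at [-1.403, 0.494, 1.345, -0, 1.302, -0.096], TCP at [0.162, -0.604, 0.405] pointing down, gripper open.
Joint ranges: [-2.91, 2.91], [-0.82, 2.16], [0.22, 2.67], [-1.22, 4.37], [0.12, 2.79], [-3.08, 3.08]. Speed limits (rad/s): [1.89, 1.89, 2.57, 3.01, 3.01, 3.01].

## Interface

Orientations are given as a rotation vector (axis times angle).
In Python, from cell import arm gives the robot as it stands.
- The arm moves only by the tool move_arm, never from a script. Its argument "moves" is one flat list of numbers, 7 for each row, row after row: the shift along the world's x, y, z in units of 60 mm (1.0 is 60 mm), then the turn, a rotation vector about the world's x, y, z in units of 8 degrees (1.0 is 8 degrees), then the finger opening in mm, from 0 to 91.2. A call has 1 to 10 rows; each row is the pose to reach, as a shift and turn from the pose commanded when the call began; what a row does not reach only later rows make up. A row lasts 1/8 s, in which the tool goes at most 62.5 mm and 10.7 degrees, less where a joint would pass 70% of its speed; a pose out of reach is approached as far as the arm can. A call with a gripper value outside its range is refused whole. The fingers move at their own pace and stop on an object; "squeeze" is the grip in N (left out, the last holds). Time passes only in rows, so rows that repeat a pose let the fingers close. It gives the time, the measured TCP pose, the force and the opening at its end, in the units of the state.
- arm.state(): the state, without advancing time (a new reading comes with each control period).
- arm.read_camera(name): name is "side" or "top" or "wrist"; returns the picture (384x512x3 uint8, blue, green, red); there is no depth.
- arm.camera_info(name): a dict with "camera_matrix" (3x3 intrinsics, pixels), "rvec" (rotation vector, rad) and "tvec" (3), from world to camera coordinates, as OpenCV has them; the wrist camera has in their place "T_tool_cam" (4x4, takes a point from camera to tool coordinates, whose origin is the TCP and whose axes are the tool frame's). Camera axes: x right, y down, z forward; pixel columns grow to the right and rows downward; lengths in m; the calibration is good to about 2 mm. A picture is of the moment at which its call begins: read the wrist's pose just before it. camera_info takes no time and is no camera call.
- arm.finish_job(): hands the job in, once; it reports no verdict.
The state is a dict: "t": time; "q": joint angles; "joint_velocities": joint speeds; "joint_efforts": joint torques, N m; "tcp_pos": TCP position; "tcp_rot": TCP orientation; "wrist_force": force on the tool from outside, world axes, zero at the start; "torque": the same for the moment, N m; "width": finger opening in m.
Only numpy, scipy, OpenCV 4.12 (cv2) and the standard library are available. Lean on these libraries where they do the work, as an engineer would, in place of code of your own. Each camera call takes 0.05 s, during which the arm holds its last target.

## Task

The four root sticks in the ribbed drying tray have slewed across the ribs. Take the green hand rake from its rest and comb them straight with it, so that every stick lies right down in a groove, parallel to the ribs - with the rake only, not with the fingers. Then put the rake back in its own rest, the one with the green labels, tines down in the slot and fully seated, and leave everything else where it stands.

Things in the scene. Friction and masses are not known exactly. Their poses are not given: they have to be found in the camera images.
- tray: fixed wooden drying tray, 216 mm (its x) by 254 mm (y), rim 28 mm high, 12 mm thick; origin under its centre, z up; floor at z = 8 mm. Seven pale round ribs run along y at x = 0, +-24, +-48, +-72 mm, 6 mm wide, crests at z = 13 mm, and make eight grooves with centres at x = +-12, +-36, +-60, +-84 mm. Tray and rests' board: either may be on the robot's left or right.
- tray_mid (a point): middle of the tray at the height of the rib crests, 13 mm above its underside. The sticks start side by side across the ribs near here, all turned the same way by 20 to 27 degrees (seen from above anticlockwise), each crossing the middle line (y = 0) near the centre of one of the four middle grooves (x = +-12, +-36 mm).
- tray_end (a point): point on the tray at its +y rim (x = 0, y = 115 mm, z = 13 mm). Tines run freely above the ribs, tips 1 to 3 mm over the crests. Set down between the sticks at their middles and drawn out past one end they swing the sticks half straight and shift them some 6 mm; then the same to the other end. A tine that meets a slewed stick at its near end turns it further across.
- stick0: dried root stick (dark brown bark, pale cut ends), one of four alike: a straight, slightly flattened rod 140 mm long, 11 mm wide, 8 mm thick, 12 g; origin at its middle, on its axis; its y axis runs along its length. Axis 17 mm above the tray's underside when lying across the ribs, 12 mm when right down in a groove (with some 4 mm of play to each side).
- stick1: dried root stick (dark brown bark, pale cut ends), one of four alike: a straight, slightly flattened rod 140 mm long, 11 mm wide, 8 mm thick, 12 g; origin at its middle, on its axis; its y axis runs along its length. Axis 17 mm above the tray's underside when lying across the ribs, 12 mm when right down in a groove (with some 4 mm of play to each side).
- stick2: dried root stick (dark brown bark, pale cut ends), one of four alike: a straight, slightly flattened rod 140 mm long, 11 mm wide, 8 mm thick, 12 g; origin at its middle, on its axis; its y axis runs along its length. Axis 17 mm above the tray's underside when lying across the ribs, 12 mm when right down in a groove (with some 4 mm of play to each side).
- stick3: dried root stick (dark brown bark, pale cut ends), one of four alike: a straight, slightly flattened rod 140 mm long, 11 mm wide, 8 mm thick, 12 g; origin at its middle, on its axis; its y axis runs along its length. Axis 17 mm above the tray's underside when lying across the ribs, 12 mm when right down in a groove (with some 4 mm of play to each side).
- rake: loose hand rake, about 110 g, same both ways round: pale wooden head 128 mm (its x) by 30 mm (y) by 14 mm (z), origin at the centre of its underside, z up; below it one row of five steel tines, 5 mm thick, round tips, at x = 0, +-24, +-48 mm, 34 mm long; above it an upright green board grip, 60 mm along x, 20 mm thick in y, from 14 to 64 mm above the origin: pinch it across its thickness.
- rake_tips (a point): point on the rake level with the tine tips, at the middle tine: 34 mm below the rake's origin.
- rake_grip (a point): centre of the rake's grip, 39 mm above the rake's origin.
- rest_green: fixed wooden rest of the rake: a slotted block 139 mm (its x) by 40 mm (y), 46 mm high, a sloping green label plate at each end (190 mm over all); origin under its centre. Slot in its top 115 mm by 16 mm, 40 mm deep: the tines hang in it, the head lies on top, along x. It and the like yellow rest stand 110 mm apart (in y) on a plywood board 8 mm thick; either may be on either side.
- green_seat (a point): centre of the top of the green rest, 46 mm above its underside; when the rake is seated its origin is here.
- brush: loose hand brush, a bystander of the same form as the rake but with a yellow grip and dark bristles, standing in the rest with the yellow labels; origin at the centre of its head's underside.
- jar: loose amber glass jar with white lid, 68 mm wide, 100 mm tall, a bystander at one side; origin under its foot.
- shears: loose pruning shears with red handles, about 170 mm long, lying flat near the robot, a bystander; origin at the pivot, on the table.
- spool: loose wooden spool of twine, 60 mm wide, 70 mm tall, standing near the robot, a bystander; origin under its foot.
- fruit0: loose wine-red cactus fruit standing on its foot, 42 mm wide, 65 mm tall, a bystander; origin under its foot.
- fruit1: loose light green cactus fruit standing on its foot, 42 mm wide, 65 mm tall, a bystander; origin under its foot.
Things that resemble listed ones, but are neither listed nor needed, are in the scene too. Leave any red look-alike of the rake alone.

How it is judged:
On the way, in this order (a step that is already met when the one before it is completed fails the run):
1. the rake is lifted out of its rest and its tines are down among the sticks in the tray (z of rake_tips in the frame of tray below 0.021 m and x of rake_tips in the frame of tray between -0.06 and 0.06 m and y of rake_tips in the frame of tray between -0.11 and 0.11 m), for 0.1 s.
2. the four sticks have been combed down into the grooves, parallel to the ribs (z of each of stick0, stick1, stick2, stick3 in the frame of tray below 0.015 m and angle between the y axis of each of stick0, stick1, stick2, stick3 and the y axis of tray, either way round below 0.09 rad and x of stick0 in the frame of tray between -0.096 and 0.096 m and y of stick0 in the frame of tray between -0.115 and 0.115 m and x of stick1 in the frame of tray between -0.096 and 0.096 m and y of stick1 in the frame of tray between -0.115 and 0.115 m and x of stick2 in the frame of tray between -0.096 and 0.096 m and y of stick2 in the frame of tray between -0.115 and 0.115 m and x of stick3 in the frame of tray between -0.096 and 0.096 m and y of stick3 in the frame of tray between -0.115 and 0.115 m), for 0.1 s.
At the end, for the whole second after the job is handed in: All four sticks at rest in grooves: parallel to the ribs within 0.09 rad, axis under 15 mm above the tray's underside (12 when right down). Rake at rest in the green rest: origin within 11 mm sideways and 3 mm above the seat, upright within 0.10 rad, in line within 0.12 rad (all of step 2 and horizontal distance between rake and green_seat below 0.011 m and z of rake in the frame of green_seat between -0.004 and 0.003 m and angle between rake's own z axis and vertical below 0.1 rad and angle between the x axis of rake and the x axis of rest_green, either way round below 0.12 rad and linear speed of each of rake, stick0, stick1, stick2, stick3 below 0.01 m/s); the robot touches nothing.
It fails at once if the robot itself touches a stick (more than 0.5 N) (contact force between any of the arm, the fingers and stick0 above 0.5 N or contact force between any of the arm, the fingers and stick1 above 0.5 N or contact force between any of the arm, the fingers and stick2 above 0.5 N or contact force between any of the arm, the fingers and stick3 above 0.5 N).
It fails at once if a bystander (brush, jar, shears, spool, fruit) is moved by more than 25 mm (distance of any of brush, jar, shears, spool, fruit0, fruit1 from where it was at the start of the episode above 0.025 m).
It also fails if it takes over 72 s, if anything falls off the work surface, if the arm or the gripper's body presses on something with over 40 N, if the wrist force passes 120 N, or if a joint passes its speed limit or range.

## Working session

There is one attempt and no reset: what is moved stays moved. The work goes in short steps, Python scripts to look and compute and a tool call to move; the robot and the scene stay as the last step left them, time stands still between calls to the robot, and variables do not carry over. Pictures are saved under pics/ and viewed, and the job is handed in when it is done.

Besides the shell and the picture viewer there is one more tool, called after ">>>" as name(argument=value, ...) on one line, values as JSON. move_arm: Moves the arm, as the interface text tells. Its arguments: {"type":"object","properties":{"moves":{"type":"array"},"squeeze":{"type":"number"}},"required":["moves"]}

```bash
ls; mkdir -p pics; python3 - <<'E'
from cell import arm
import cv2
print(arm.state())
for n in ("top","side"):
    cv2.imwrite(f"pics/{n}0.png",arm.read_camera(n))
for n in ("top","side","wrist"): print(n,arm.camera_info(n))
E
```

```text
pics
{'t': 0.0, 'q': array([-1.40355006e+00,  4.94207507e-01,  1.34612879e+00,  2.86822004e-05,
        1.30248834e+00, -9.54787264e-02]), 'joint_velocities': array([-0.00107714, -0.0006357 ,  0.00063246,  0.00067372,  0.00036572,
        0.00023068]), 'joint_efforts': array([ 1.95629233e-03, -8.78813195e+01, -3.81852543e+01,  7.06898002e-02,
        5.29205357e-02, -1.36243007e-04]), 'tcp_pos': array([ 0.16231712, -0.60340734,  0.40412379]), 'tcp_rot': array([-2.49258815e+00,  1.91081309e+00,  1.38663940e-03]), 'wrist_force': array([ 0.65896497, -0.54760831,  0.19803105]), 'torque': array([-0.03494337, -0.05192148,  0.02370578]), 'width': 0.09133980290873968}
top {'camera_matrix': array([[386.52453982,   0.        , 256.06245461],
       [  0.        , 386.52453982, 188.07560719],
       [  0.        ,   0.        ,   1.        ]]), 'rvec': array([ 2.22335429, -2.16871606,  0.05623191]), 'tvec': array([-0.00837886,  0.45652697,  1.08863819])}
side {'camera_matrix': array([[461.80615525,   0.        , 255.27230973],
       [  0.        , 461.80615525, 194.29443009],
       [  0.        ,   0.        ,   1.        ]]), 'rvec': array([ 2.25108283, -0.34365263,  0.12938428]), 'tvec': array([-0.41619466,  0.1474977 ,  1.52003831])}
wrist {'camera_matrix': array([[309.97747682,   0.        , 261.22151317],
       [  0.        , 309.97747682, 191.99305271],
       [  0.        ,   0.        ,   1.        ]]), 'T_tool_cam': array([[ 9.99998987e-01,  8.67757239e-04, -1.12816583e-03,
         4.82192867e-04],
       [-5.00571732e-04,  9.56430644e-01,  2.91959197e-01,
        -8.15018748e-02],
       [ 1.33236208e-03, -2.91958336e-01,  9.56430110e-01,
         1.96797217e-02],
       [ 0.00000000e+00,  0.00000000e+00,  0.00000000e+00,
         1.00000000e+00]])}
```

View pics/top0.png

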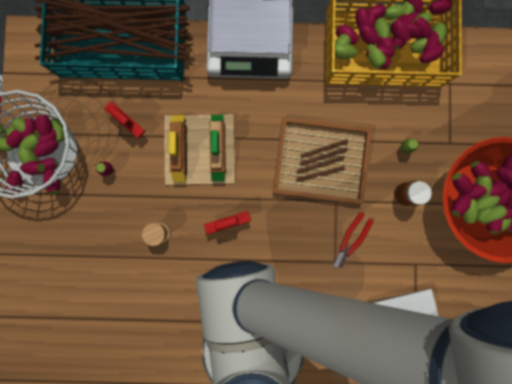

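View pics/side0.png

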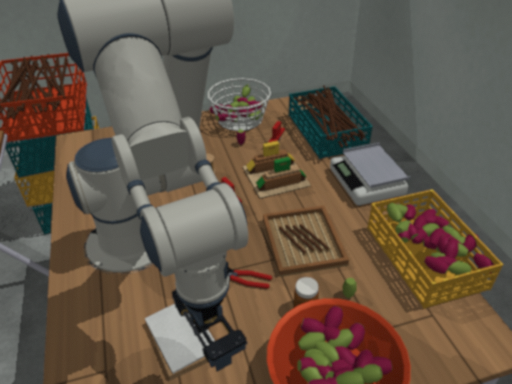

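```bash
cat > h.py <<'E'
from cell import arm
import cv2, numpy as np
R=lambda v: cv2.Rodrigues(np.array(v,float))[0]
def cam(name,st=None):
    i=arm.camera_info(name);K=i["camera_matrix"]
    if name=="wrist":
        T=np.eye(4);T[:3,:3]=R(st["tcp_rot"]);T[:3,3]=st["tcp_pos"]
        W=T@i["T_tool_cam"]; return K,W[:3,:3],W[:3,3]
    r=R(i["rvec"]); return K,r.T,-r.T@np.array(i["tvec"]).ravel()
def ray(c,px):
    K,r,o=c; d=r@np.linalg.inv(K)@np.array([px[0],px[1],1.]); return o,d
def onplane(c,px,z):
    o,d=ray(c,px); return o+d*(z-o[2])/d[2]
def proj(c,p):
    K,r,o=c; q=K@(r.T@(np.array(p)-o)); return q[:2]/q[2]
def tri(c1,p1,c2,p2):
    o1,d1=ray(c1,p1);o2,d2=ray(c2,p2);d1/=np.linalg.norm(d1);d2/=np.linalg.norm(d2)
    s=np.linalg.lstsq(np.stack([d1,-d2],1),o2-o1,rcond=None)[0]
    a=o1+s[0]*d1;b=o2+s[1]*d2; return (a+b)/2,np.linalg.norm(a-b)
E
python3 - <<'E'
from h import *
c=cam("top");im=cv2.imread("pics/top0.png")
for n,p,z in [("tray",(324,161),.028),("rake",(216,147),.1),("brush",(177,148),.1),("jar",(415,193),.1),("spool",(155,235),.07),("fr",(410,146),.06),("fr",(105,168),.06),("redfake",(228,223),.05)]: print(n,onplane(c,p,z).round(3))
crop=im[90:220,150:400]; cv2.imwrite("pics/top0c.png",cv2.resize(crop,None,fx=3.2,fy=3.2,interpolation=cv2.INTER_CUBIC))
st=arm.state(); print(R(st["tcp_rot"]).round(3))
E
```

```text
tray [ 0.537 -0.186  0.028]
rake [0.558 0.111 0.1  ]
brush [0.552 0.213 0.1  ]
jar [ 0.45  -0.413  0.1  ]
spool [0.321 0.27  0.07 ]
fr [ 0.58  -0.415  0.06 ]
fr [0.499 0.416 0.06 ]
redfake [0.357 0.077 0.05 ]
[[ 0.26  -0.966 -0.   ]
 [-0.966 -0.26   0.001]
 [-0.001 -0.    -1.   ]]
```

View pics/top0c.png

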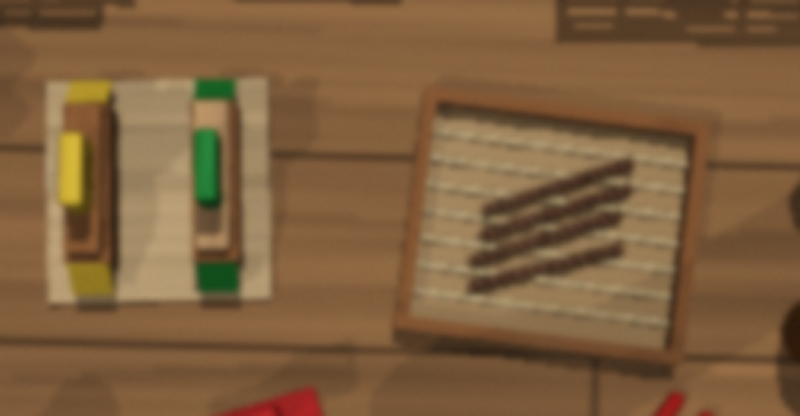

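>>> move_arm(moves=[0.7,0.7,0,0,0,-0.2,91,1.4,1.4,0,0,0,-0.4,91,2.1,2.1,0,0,0,-0.6,91,2.8,2.8,0,0,0,-0.8,91,3.5,3.5,0,0,0,-1,91,4.2,4.2,0,0,0,-1.2,91,4.9,4.9,0,0,0,-1.4,91,5.7,5.6,0,0,0,-1.6,91,6.4,6.3,0,0,0,-1.8,91,7,7,0,0,0,-1.9,91])

```text
t: 1.35
tcp_pos: [0.5837, -0.1818, 0.4044]
tcp_rot: [2.218, -2.225, -0.0]
wrist_force: [0.1, 0.0, -0.5]
width: 0.0913
```

```bash
python3 - <<'E'
from h import *
st=arm.state(); im=arm.read_camera("wrist"); cv2.imwrite("pics/w1.png",im)
np.save("w1.npy",np.r_[st["tcp_pos"],st["tcp_rot"]]); print(st)
E
```

```text
{'t': 1.35, 'q': array([-3.99555027e-01,  4.74597855e-01,  1.38104580e+00,  1.48908830e-05,
        1.28624168e+00,  1.17408592e+00]), 'joint_velocities': array([ 0.70467845,  0.22043996, -0.39430735, -0.0022678 ,  0.17615846,
        0.81016653]), 'joint_efforts': array([ -6.49998173, -89.94067669, -34.67814088,   0.30749512,
        -0.38041329,  -2.33452767]), 'tcp_pos': array([ 0.58371812, -0.18178762,  0.40440785]), 'tcp_rot': array([ 2.21820626e+00, -2.22453452e+00, -4.34167647e-04]), 'wrist_force': array([ 0.14026335,  0.03136185, -0.47904472]), 'torque': array([-0.01661629,  0.05686002,  0.03279393]), 'width': 0.09130977201457655}
```

View pics/w1.png

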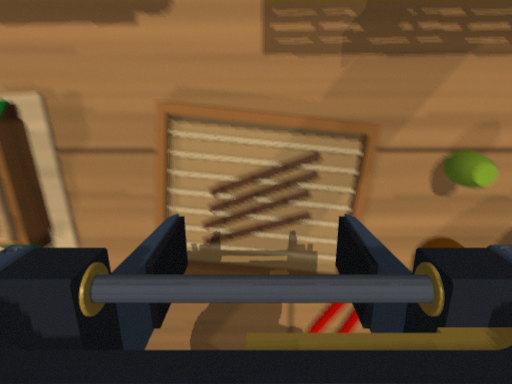

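>>> move_arm(moves=[0.6,0,0,0,0,0,91,1.1,0,0,0,0,0,91,1.1,0,0,0,0,0,91,1.1,0,0,0,0,0,91])

```text
t: 1.9
tcp_pos: [0.6479, -0.1835, 0.4042]
tcp_rot: [2.218, -2.224, -0.002]
wrist_force: [-0.5, -0.1, -0.8]
width: 0.0911
```

```bash
python3 - <<'E'
from h import *
st=arm.state(); im=arm.read_camera("wrist"); cv2.imwrite("pics/w2.png",im)
np.save("w2.npy",np.r_[st["tcp_pos"],st["tcp_rot"]]); print(st["tcp_pos"],abs(st["joint_velocities"]).max())
cv2.imwrite("pics/w2c.png",cv2.resize(im[90:300,130:430],None,fx=2.6,fy=2.6,interpolation=cv2.INTER_CUBIC))
E
```

```text
[ 0.6478577  -0.18354858  0.40424165] 0.011169157134597197
```

View pics/w2c.png

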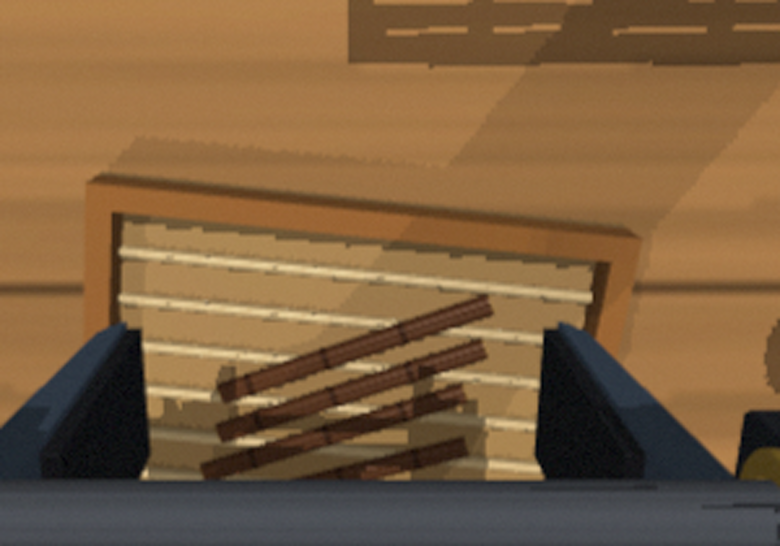

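>>> move_arm(moves=[-0.9,0,0,0,0,0,91,-1.8,0,0,0,0,0,91,-2.4,0,0,0,0,0,91,-2.4,0,0,0,0,0,91,-2.4,0,0,0,0,0,91])

```text
t: 2.58
tcp_pos: [0.5044, -0.1837, 0.4051]
tcp_rot: [-2.218, 2.225, -0.001]
wrist_force: [0.5, -0.5, -0.6]
width: 0.0912
```

```bash
python3 - <<'E'
from h import *
st=arm.state(); im=arm.read_camera("wrist"); cv2.imwrite("pics/w3.png",im)
np.save("w3.npy",np.r_[st["tcp_pos"],st["tcp_rot"]]); print(st["tcp_pos"],abs(st["joint_velocities"]).max())
cv2.imwrite("pics/w3c.png",cv2.resize(im[20:240,110:420],None,fx=2.5,fy=2.5,interpolation=cv2.INTER_CUBIC))
E
```

```text
[ 0.50435455 -0.18372448  0.40514722] 0.01918135134906342
```

View pics/w3c.png

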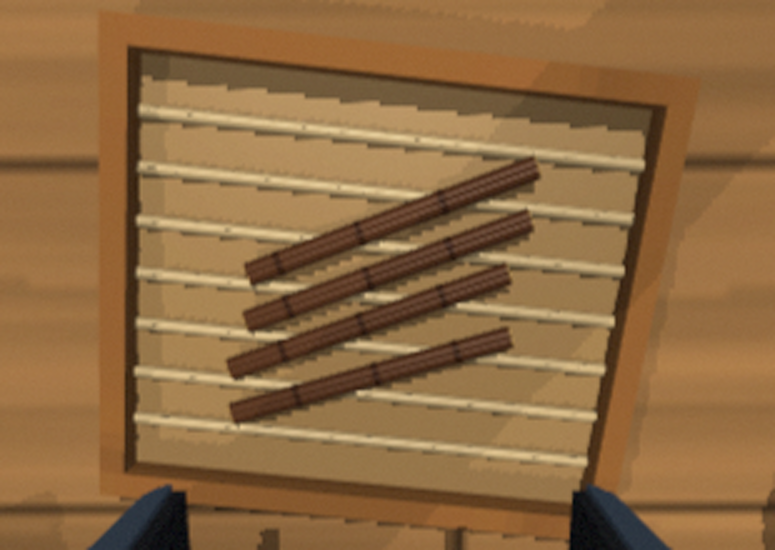

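```bash
cat > fit.py <<'E'
from h import *
from scipy.optimize import least_squares
def rigid(obj,wor):
    f=lambda p:(np.array([[np.cos(p[2]),-np.sin(p[2])],[np.sin(p[2]),np.cos(p[2])]])@obj.T).T+p[:2]-wor
    s=least_squares(lambda p:f(p).ravel(),[0.5,0,0]); return s.x,f(s.x)
def wcam(n):
    v=np.load(n+".npy"); return cam("wrist",dict(tcp_pos=v[:3],tcp_rot=v[3:]))
E
python3 - <<'E'
from fit import *
c=wcam("w3"); up=lambda p:(p[0]/2.5+110-.3,p[1]/2.5+20-.3)
L=[(140,108),(140,167),(138,220),(138,272),(137,324),(136,373),(136,418)]
Rr=[(643,165),(632,220),(623,271),(612,323),(603,370),(595,416),(585,463)]
obj=[];w=[]
for i,(l,r) in enumerate(zip(L,Rr)):
    x=.072-.024*i
    obj+=[(x,.115),(x,-.115)]; w+=[onplane(c,up(l),.013)[:2],onplane(c,up(r),.013)[:2]]
p,res=rigid(np.array(obj),np.array(w)); print("ribs",p,np.degrees(p[2]),(res*1e3).round(1).tolist())
C=[(98,13),(699,80),(98,492)]; O=[(.108,.127),(.108,-.127),(-.108,.127)]
p2,res=rigid(np.array(O),np.array([onplane(c,up(q),.028)[:2] for q in C])); print("corn",p2,(res*1e3).round(1).tolist())
# sticks
T=lambda P:(np.array([[np.cos(p[2]),np.sin(p[2])],[-np.sin(p[2]),np.cos(p[2])]])@(P[:2]-p[:2]))
for a,b in [((247,275),(538,169)),((245,321),(531,222)),((230,367),(509,277)),((232,412),(511,338))]:
    A=T(onplane(c,up(a),.018));B=T(onplane(c,up(b),.018)); d=A-B
    print("stick",((A+B)/2*1e3).round(1),np.degrees(np.arctan2(-d[0],d[1])).round(1),np.linalg.norm(d).round(4), "x at y0",(1e3*(B[0]+d[0]*(-B[1]/d[1]))).round(1),(A*1e3).round(),(B*1e3).round())
ct=cam("top")
# height of tray corners via top view
print(proj(ct,[*p2[:2],.013]))
# height: far corner w2 vs w3
c2=wcam("w2")
w2p=lambda q:(q[0]/2.6+130-.3,q[1]/2.6+90-.3)
print("rimTL",tri(c2,w2p((87,182)),c,up((98,13))),"rib end",tri(c2,w2p((121,252)),c,up((140,108))), "TR",tri(c2,w2p((641,238)),c,up((699,80))))
E
```

```text
ribs [ 0.53902704 -0.18369579 -0.10533906] -6.035483782454067 [[-0.6, 1.2], [-0.1, -0.9], [0.5, 1.4], [0.2, -1.1], [-0.1, 0.9], [-0.4, -0.7], [-0.2, 1.2], [0.3, -1.3], [0.6, 0.9], [-0.4, -1.2], [0.9, 0.7], [-0.8, -0.8], [0.0, 1.1], [0.2, -1.4]]
corn [ 0.53845903 -0.18292946 -0.10714149] [[1.1, 0.2], [0.1, -0.4], [-1.1, 0.3]]
stick [35.  -2.1] 25.3 0.1412 x at y0 34.0 [ 5. 62.] [ 65. -66.]
stick [12.6 -2.5] 24.7 0.1409 x at y0 11.5 [-17.  61.] [ 42. -66.]
stick [-11.7   3.7] 23.8 0.1396 x at y0 -10.1 [-40.  68.] [ 16. -60.]
stick [-37.1  -0. ] 21.1 0.1404 x at y0 -37.1 [-62.  65.] [-12. -66.]
[321.91355526 161.02400213]
rimTL (array([ 0.65899473, -0.0678767 ,  0.02467799]), np.float64(0.001139009126585306)) rib end (array([ 0.62314602, -0.07840075,  0.01457357]), np.float64(0.000286179863918725)) TR (array([ 0.63255364, -0.32156115,  0.02522863]), np.float64(0.0003188144368388404))
```

>>> move_arm(moves=[0,1,0,0,0,0,91,0,2,0,0,0,0,91,0,3,0,0,0,0,91,0,4,0,0,0,0,91,0,4.9,0,0,0,0,91,0,4.9,0,0,0,0,91,0,4.9,0,0,0,0,91])

```text
t: 3.5
tcp_pos: [0.5048, 0.1107, 0.4045]
tcp_rot: [2.22, -2.223, 0.0]
wrist_force: [-0.4, 0.1, 0.7]
width: 0.0907
```

```bash
python3 - <<'E'
from h import *
st=arm.state(); im=arm.read_camera("wrist"); cv2.imwrite("pics/w4.png",im)
np.save("w4.npy",np.r_[st["tcp_pos"],st["tcp_rot"]]); print(st["tcp_pos"],abs(st["joint_velocities"]).max())
cv2.imwrite("pics/w4c.png",cv2.resize(im[20:240,110:420],None,fx=2.5,fy=2.5,interpolation=cv2.INTER_CUBIC))
E
```

```text
[0.50477381 0.11066192 0.40450788] 0.029825371847436766
```

View pics/w4c.png

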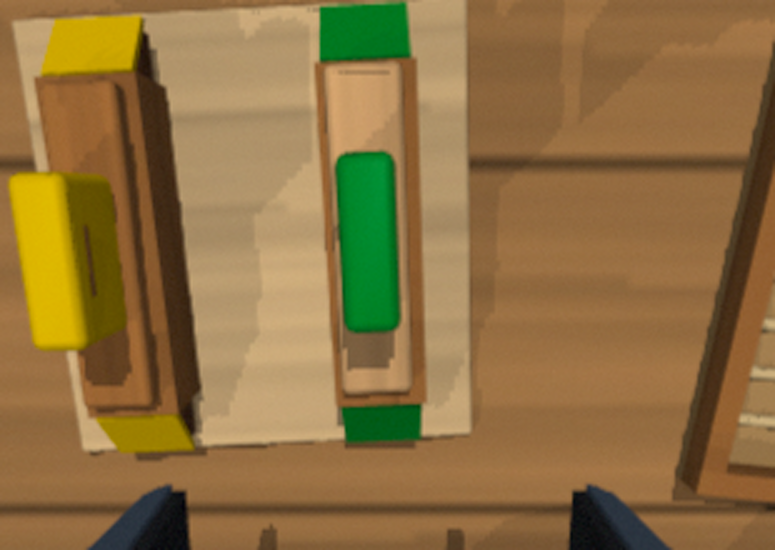

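>>> move_arm(moves=[0.8,0.2,0,0,0,0,91,0.8,0.5,0,0,0,0,91,0.8,0.5,0,0,0,0,91,0.8,0.5,0,0,0,0,91])

```text
t: 4.05
tcp_pos: [0.5519, 0.1397, 0.4047]
tcp_rot: [2.218, -2.224, -0.0]
wrist_force: [0.4, -0.8, -0.8]
width: 0.0909
```

```bash
python3 - <<'E'
from h import *
st=arm.state(); im=arm.read_camera("wrist"); cv2.imwrite("pics/w5.png",im)
np.save("w5.npy",np.r_[st["tcp_pos"],st["tcp_rot"]]); print(st["tcp_pos"],abs(st["joint_velocities"]).max())
cv2.imwrite("pics/w5c.png",cv2.resize(im[20:240,110:420],None,fx=2.5,fy=2.5,interpolation=cv2.INTER_CUBIC))
E
```

```text
[0.5519145  0.13974136 0.40467497] 0.00398640865822465
```

View pics/w5c.png

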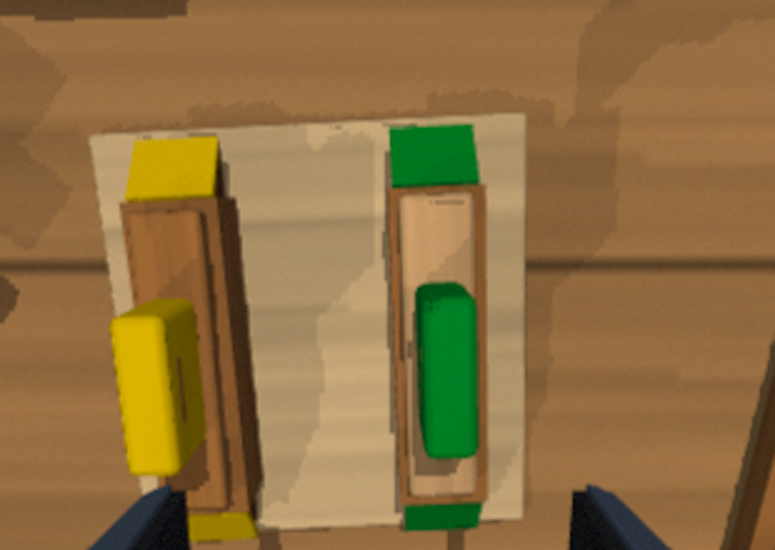

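```bash
python3 - <<'E'
from fit import *
c4,c5=wcam("w4"),wcam("w5"); up=lambda p:(p[0]/2.5+110-.3,p[1]/2.5+20-.3)
A=[(317,60),(417,58),(336,404),(425,402)];B=[(387,185),(487,185),(398,502),(486,500)]
O=np.array([(.0695,.02),(.0695,-.02),(-.0695,.02),(-.0695,-.02)])
for a,b in zip(A,B): print("rest",*tri(c4,up(a),c5,up(b)))
for c,P in((c4,A),(c5,B)):
    p,r=rigid(O,np.array([onplane(c,up(q),.054)[:2] for q in P]));print(p,(r*1e3).round(1).tolist())
H=[(325,66),(401,62),(344,394),(411,391)]; H5=[(400,193),(473,192),(408,497),(474,495)]
O=np.array([(.064,.015),(.064,-.015),(-.064,.015),(-.064,-.015)])
for a,b in zip(H,H5): print("head",*tri(c4,up(a),c5,up(b)))
for c,P in((c4,H),(c5,H5)):
    p,r=rigid(O,np.array([onplane(c,up(q),.068)[:2] for q in P]));print(p,(r*1e3).round(1).tolist())
# grip top face centre: w4 outline; top face corners
print("griptop",tri(c4,up((363,163)),c5,up((445,288))),tri(c4,up((372,322)),c5,up((453,448))))
print(onplane(c4,up((367,243)),.118),onplane(c5,up((449,368)),.118))
E
```

```text
rest [0.63720452 0.13508239 0.04622783] 0.0010772526983535916
rest [0.63672461 0.09516785 0.05575487] 5.220404172006223e-05
rest [0.49564244 0.12985055 0.04756294] 0.001094534551500489
rest [0.49777661 0.08960079 0.05121377] 0.00014902781577250693
[0.567378   0.11196827 0.03635635] [[-0.2, 0.4], [0.6, -0.6], [-0.5, 0.4], [0.1, -0.3]]
[0.56761135 0.11276927 0.03403683] [[-0.5, -0.5], [1.0, 0.2], [-0.5, -0.1], [-0.0, 0.3]]
head [0.63363767 0.13056034 0.0582902 ] 0.00033412835148989686
head [0.6340581  0.10162551 0.06395494] 0.00010295090377155809
head [0.50372086 0.12562631 0.06127774] 0.001308028663277193
head [0.50624805 0.09680733 0.06566847] 0.0008867361077894519
[0.56962125 0.11325898 0.04171737] [[0.8, 0.8], [0.7, -0.7], [-0.7, 0.8], [-0.8, -0.9]]
[0.5701856  0.11418145 0.03411666] [[-0.1, 0.7], [0.6, -0.8], [-0.3, 0.6], [-0.2, -0.5]]
griptop (array([0.5980182 , 0.11468677, 0.08411503]), np.float64(0.002664335838776697)) (array([0.54366672, 0.11209963, 0.11388308]), np.float64(0.0006995978991280113))
[0.57068252 0.11393921 0.118     ] [0.57484357 0.11438086 0.118     ]
```

>>> move_arm(moves=[0.3,-0.44,0,0,0,0.28,91,0.3,-0.44,-0.8,0,0,0.28,91,0.3,-0.44,-1.6,0,0,0.28,91,0.3,-0.44,-2.3,0,0,0.28,91,0.3,-0.44,-2.3,0,0,0.28,91])

```text
t: 4.72
tcp_pos: [0.5692, 0.1134, 0.2647]
tcp_rot: [2.258, -2.178, -0.005]
wrist_force: [-0.7, -0.3, 0.8]
width: 0.0909
```

```bash
python3 - <<'E'
from h import *
st=arm.state(); im=arm.read_camera("wrist"); cv2.imwrite("pics/w6.png",im);cv2.imwrite("pics/s6.png",arm.read_camera("side")[130:210,220:330].repeat(5,0).repeat(5,1))
np.save("w6.npy",np.r_[st["tcp_pos"],st["tcp_rot"]]); print(st["tcp_pos"],st["wrist_force"])
E
```

```text
[0.56923905 0.11343096 0.26472559] [-0.70488406 -0.30798676  0.77254483]
```

View pics/w6.png

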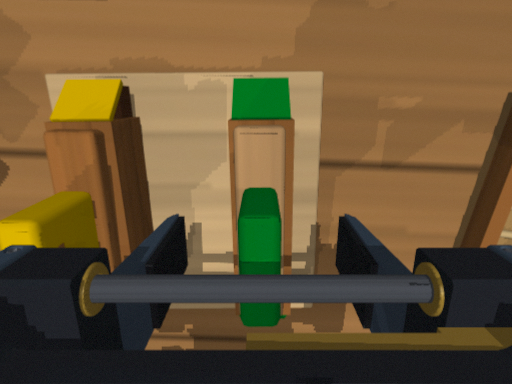

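View pics/s6.png

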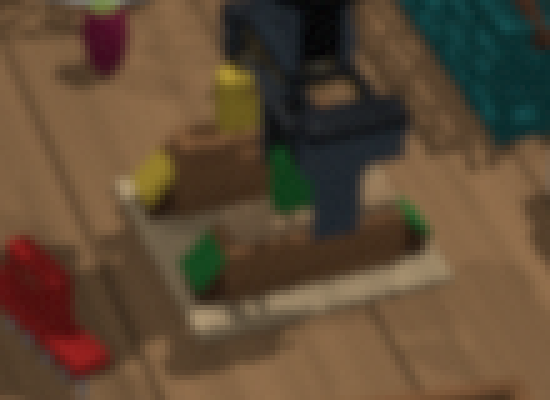

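>>> move_arm(moves=[0,0,0,0,0,0,10,0,0,0,0,0,0,10,0,0,0,0,0,0,10,0,0,0,0,0,0,10,0,0,0,0,0,0,10,0,0,0,0,0,0,10], squeeze=45)

```text
t: 5.58
tcp_pos: [0.5704, 0.114, 0.2667]
tcp_rot: [2.262, -2.18, -0.0]
wrist_force: [-0.3, 0.1, 0.4]
width: 0.0338
```

>>> move_arm(moves=[0,0,0,0,0,0,10,0,0,0,0,0,0,10,0,0,0,0,0,0,10])

```text
t: 5.95
tcp_pos: [0.5703, 0.114, 0.2666]
tcp_rot: [2.262, -2.18, -0.0]
wrist_force: [0.8, 0.9, -1.0]
width: 0.02
```

>>> move_arm(moves=[0,0,0.3,0,0,0,10,0,0,1,0,0,0,10,0,0,1.7,0,0,0,10,0,0,1.7,0,0,0,10,0,0,1.7,0,0,0,10])

```text
t: 6.58
tcp_pos: [0.5701, 0.114, 0.3681]
tcp_rot: [2.261, -2.18, -0.001]
wrist_force: [-0.0, 0.5, -0.8]
width: 0.0195
```

```bash
python3 - <<'E'
from h import *
st=arm.state(); im=arm.read_camera("wrist"); cv2.imwrite("pics/w7.png",im);s=arm.read_camera("side");cv2.imwrite("pics/s7f.png",s);cv2.imwrite("pics/s7.png",cv2.resize(s[100:220,210:340],None,fx=5,fy=5,interpolation=cv2.INTER_CUBIC))
np.save("w7.npy",np.r_[st["tcp_pos"],st["tcp_rot"]]); print(st["tcp_pos"],st["wrist_force"])
E
```

```text
[0.57006586 0.11402446 0.36813236] [-0.0334317   0.48575009 -0.81464021]
```

View pics/w7.png

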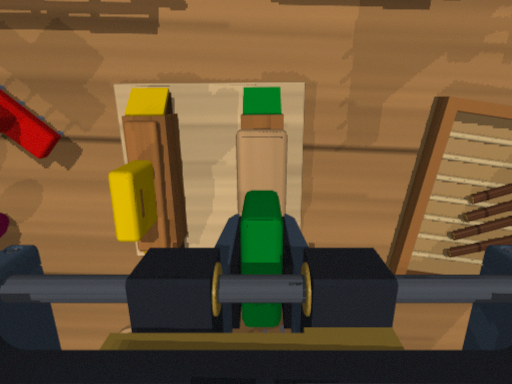

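View pics/s7.png

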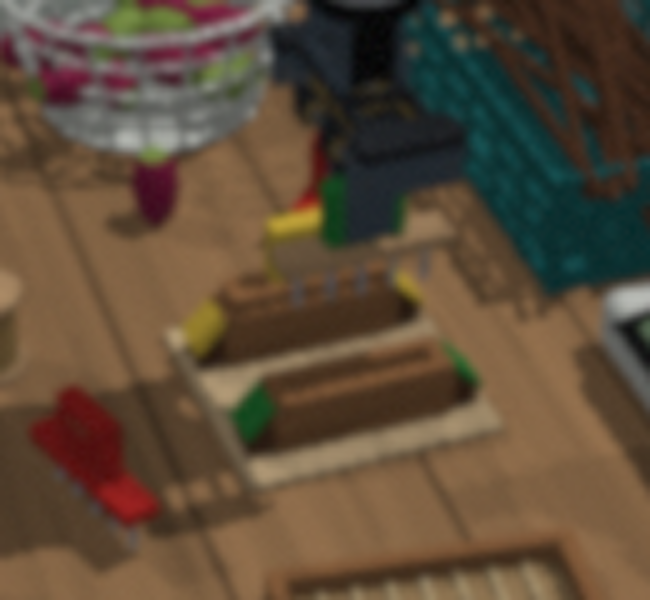

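```bash
python3 - <<'E'
from fit import *
c=wcam("w7"); 
o=onplane(c,(237.5,130.5),.1695);q=onplane(c,(287,130.5),.1695);print("head end corners",o,q)
s=cam("side")
ct=np.array([.5695,.1140]);ang=.036
n=np.array([-np.sin(ang),np.cos(ang),0])
for px in [(299,303),(331,297),(362,292),(424,275)]:
    O,d=ray(s,(px[0]/5+210,px[1]/5+100)); t=(n@(np.array([*ct,0])-O))/(n@d); P=O+t*d; print((P-[*ct,0]).round(4),P[2])
E
```

```text
head end corners [0.63296001 0.12926623 0.1695    ] [0.63400683 0.10112032 0.1695    ]
[-0.0444 -0.0016  0.1197] 0.11965562898538062
[-0.0202 -0.0007  0.1187] 0.11871225589989365
[3.400e-03 1.000e-04 1.171e-01] 0.117075660229774
[0.051  0.0018 0.12  ] 0.11997408808029653
```

```bash
cat > go.py <<'E'
from fit import *
TR=np.array([0.539,-0.1833]);TH=-0.106
OFF=0.2475 # tcp z - tip z
RK=np.array([-0.0005,-0.001])
def shift(x,y,ztip,st=None):
    st=st or arm.state()
    c,s=np.cos(TH),np.sin(TH)
    w=TR+np.array([c*x-s*y,s*x+c*y])-RK
    d=np.r_[w-st["tcp_pos"][:2],ztip+OFF-st["tcp_pos"][2]]
    Rm=R(st["tcp_rot"]); yaw=np.arctan2(Rm[0,0],-Rm[1,0]) # tool x=-y -> 0
    return (d/.06).round(3),"turn",((TH-yaw)/np.radians(8)).round(3)
def tip(st=None):
    st=st or arm.state(); c,s=np.cos(TH),np.sin(TH); v=st["tcp_pos"][:2]+RK-TR
    return ((np.r_[c*v[0]+s*v[1],-s*v[0]+c*v[1],st["tcp_pos"][2]-OFF])*1e3).round(1)
E
python3 -c "
from go import *
print(shift(0,0,.06),tip())"
```

```text
(array([-0.508, -4.939, -1.   ]), 'turn', np.float64(-1.021)) [ -1.  297.9 120. ]
```

>>> move_arm(moves=[-0.1,-0.8,0,0,0,-0.2,10,-0.2,-1.6,0,0,0,-0.4,10,-0.25,-2.4,0,0,0,-0.6,10,-0.3,-3.2,-0.2,0,0,-0.8,10,-0.4,-4,-0.5,0,0,-1.02,10,-0.51,-4.94,-0.9,0,0,-1.02,10,-0.51,-4.94,-1,0,0,-1.02,10,-0.51,-4.94,-1,0,0,-1.02,10])

```text
t: 7.68
tcp_pos: [0.5394, -0.1822, 0.3076]
tcp_rot: [2.099, -2.336, -0.004]
wrist_force: [0.9, 1.2, -1.0]
width: 0.0198
```

```bash
python3 - <<'E'
from go import *
print(tip(),shift(0,0,.03))
st=arm.state();np.save("w8.npy",np.r_[st["tcp_pos"],st["tcp_rot"]])
cv2.imwrite("pics/w8.png",arm.read_camera("wrist"));s=arm.read_camera("side");cv2.imwrite("pics/s8f.png",s);cv2.imwrite("pics/s8.png",cv2.resize(s[190:280,250:360],None,fx=6,fy=6,interpolation=cv2.INTER_CUBIC))
E
```

```text
[-0.1  0.1 60.1] (array([ 0.001, -0.002, -0.501]), 'turn', np.float64(0.004))
```

View pics/w8.png

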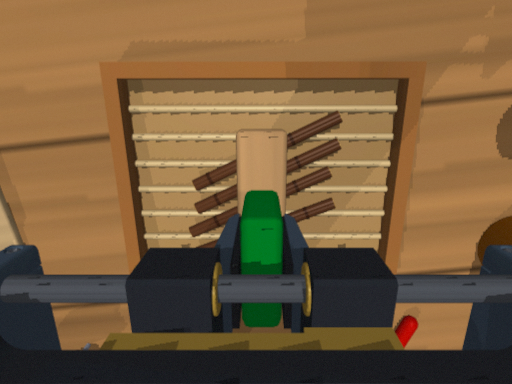

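View pics/s8.png

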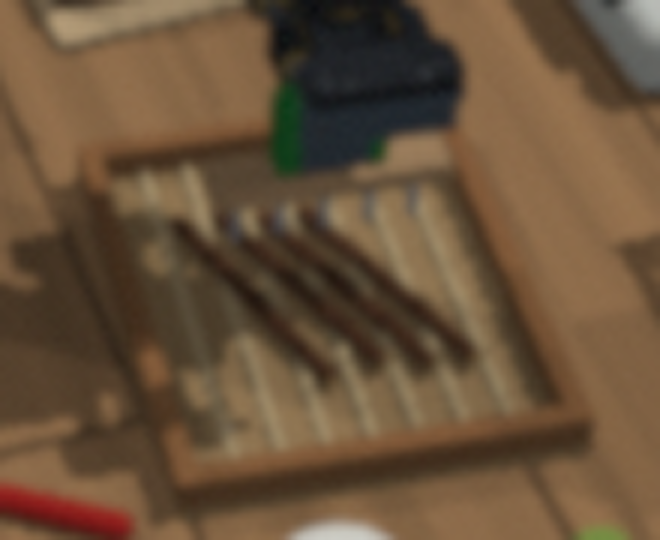

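>>> move_arm(moves=[0,0,-0.3,0,0,0,10,0,0,-0.5,0,0,0,10,0,0,-0.65,0,0,0,10,0,0,-0.72,0,0,0,10,0,0,-0.75,0,0,0,10,0,0,-0.75,0,0,0,10])

```text
t: 8.52
tcp_pos: [0.5398, -0.1824, 0.2639]
tcp_rot: [-2.101, 2.336, -0.0]
wrist_force: [-0.5, 0.2, -1.4]
width: 0.0196
```

```bash
python3 - <<'E'
from go import *
print(tip(),arm.state()["wrist_force"])
s=arm.read_camera("side");cv2.imwrite("pics/s9.png",cv2.resize(s[190:280,250:360],None,fx=6,fy=6,interpolation=cv2.INTER_CUBIC))
print(shift(0,.095,.015),shift(0,0,.015))
E
```

```text
[ 0.3 -0.  16.4] [-0.54986065  0.22678055 -1.44540322]
(array([ 0.162,  1.576, -0.024]), 'turn', np.float64(-0.001)) (array([-0.006,  0.002, -0.024]), 'turn', np.float64(-0.001))
```

View pics/s9.png

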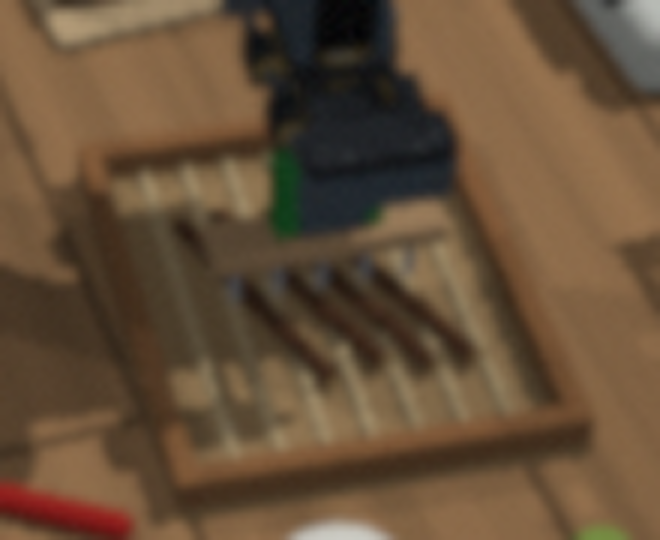

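>>> move_arm(moves=[0,0,-0.02,0,0,0,10,0,0,-0.02,0,0,0,10])

```text
t: 8.82
tcp_pos: [0.5398, -0.1824, 0.2626]
tcp_rot: [-2.101, 2.336, -0.0]
wrist_force: [-0.3, -0.7, -1.1]
width: 0.0198
```

>>> move_arm(moves=[0,0,-0.02,0,0,0,10,0,0,-0.02,0,0,0,10])

```text
t: 9.07
tcp_pos: [0.5397, -0.1823, 0.2612]
tcp_rot: [2.101, -2.336, -0.0]
wrist_force: [0.0, -0.1, -0.9]
width: 0.0197
```

>>> move_arm(moves=[0.015,0.15,0,0,0,0,10,0.03,0.31,0,0,0,0,10,0.05,0.47,0,0,0,0,10,0.067,0.63,0,0,0,0,10,0.084,0.79,0,0,0,0,10,0.1,0.95,0,0,0,0,10,0.118,1.11,0,0,0,0,10,0.135,1.27,0,0,0,0,10,0.152,1.43,0,0,0,0,10,0.168,1.574,0,0,0,0,10])

```text
t: 10.32
tcp_pos: [0.5499, -0.0873, 0.2613]
tcp_rot: [-2.101, 2.336, 0.0]
wrist_force: [0.0, 0.4, -1.0]
width: 0.0195
```

```bash
python3 - <<'E'
from go import *
print(tip(),arm.state()["wrist_force"])
st=arm.state();np.save("w10.npy",np.r_[st["tcp_pos"],st["tcp_rot"]])
cv2.imwrite("pics/w10.png",arm.read_camera("wrist"))
s=arm.read_camera("top");cv2.imwrite("pics/t10.png",cv2.resize(s[90:220,250:400],None,fx=4.5,fy=4.5,interpolation=cv2.INTER_CUBIC))
E
```

```text
[ 0.3 95.6 13.8] [ 0.04599829  0.37104854 -0.98035223]
```

View pics/w10.png

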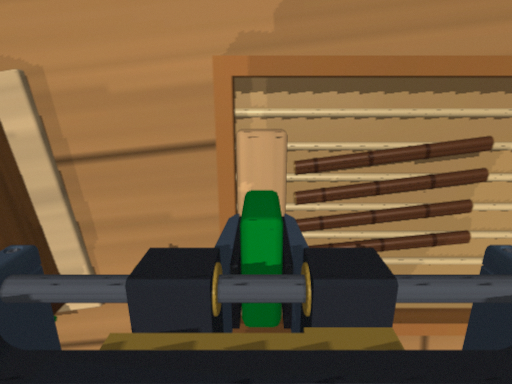

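View pics/t10.png

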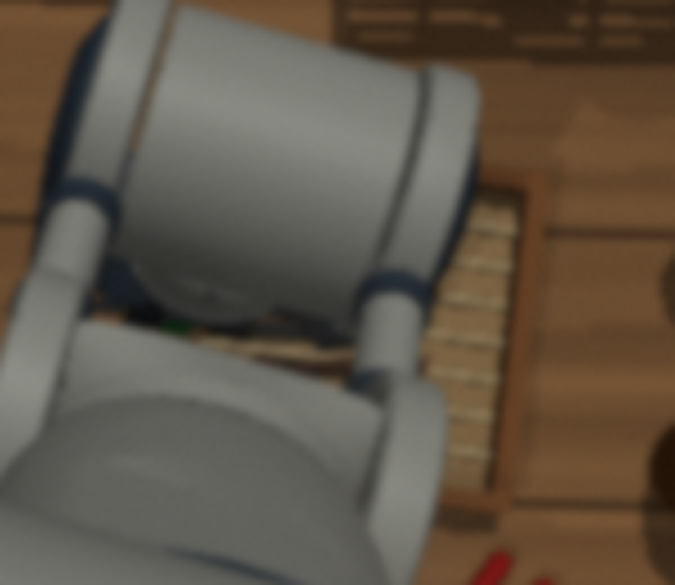

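```bash
cat >> go.py <<'E'
def tray(P):
    c,s=np.cos(TH),np.sin(TH); v=P[:2]-TR
    return np.array([c*v[0]+s*v[1],-s*v[0]+c*v[1]])
def stick(c,a,b,z=.017):
    A=tray(onplane(c,a,z));B=tray(onplane(c,b,z));d=A-B
    print("ang",np.degrees(np.arctan2(-d[0],d[1])).round(1),"len",(1e3*np.linalg.norm(d)).round(),"A",(A*1e3).round(1),"B",(B*1e3).round(1),"x0",(1e3*(B[0]-d[0]*B[1]/d[1])).round(1))
E
python3 - <<'E'
from go import *
c=wcam("w10")
for a,b in [((295,167),(493,144)),((295,199),(487,175)),((304,225),(471,207)),((340,247),(470,237))]: stick(c,a,b)
for a,b in [((236,112),(511,114)),((290,147),(511,147)),((290,178),(511,180))]: stick(c,a,b,.013)
print(shift(.006,.095,.06),shift(.006,0,.0138))
E
```

```text
ang 6.8 len 144.0 A [33.1 71. ] B [ 50.2 -71.6] x0 41.6
ang 7.6 len 144.0 A [ 8.2 70.2] B [ 27.2 -72.2] x0 17.6
ang 6.7 len 129.0 A [-13.2  62.4] B [  1.9 -65.3] x0 -5.8
ang 5.0 len 103.0 A [-32.2  32.8] B [-23.3 -69.5] x0 -29.4
ang -0.4 len 197.0 A [ 72.3 114. ] B [ 71.1 -82.8] x0 71.6
ang 0.1 len 163.0 A [47.3 74.7] B [ 47.5 -88.4] x0 47.4
ang -0.5 len 168.0 A [23.7 74.1] B [ 22.3 -94.3] x0 23.1
(array([ 0.094, -0.024,  0.77 ]), 'turn', np.float64(-0.007)) (array([-0.074, -1.598, -0.   ]), 'turn', np.float64(-0.007))
```

>>> move_arm(moves=[0,0,0.4,0,0,0,10,-0.02,-0.4,0.5,0,0,0,10,-0.05,-1.1,0.5,0,0,0,10,-0.074,-1.598,0.5,0,0,0,10,-0.074,-1.598,0.3,0,0,0,10,-0.074,-1.598,0.12,0,0,0,10,-0.074,-1.598,0.02,0,0,0,10,-0.074,-1.598,0,0,0,0,10,-0.074,-1.598,0,0,0,0,10])

```text
t: 11.55
tcp_pos: [0.5455, -0.1834, 0.2614]
tcp_rot: [-2.101, 2.335, -0.0]
wrist_force: [0.1, -0.2, -1.3]
width: 0.0196
```

```bash
python3 - <<'E'
from go import *
print(tip(),arm.state()["wrist_force"])
cv2.imwrite("pics/w11.png",arm.read_camera("wrist"))
for p in [(.005,-.02),(.003,-.04),(.0015,-.06),(.001,-.08),(.0,-.098)]:print(shift(*p,.0138))
E
```

```text
[ 6.1 -0.5 13.9] [ 0.07194514 -0.15321875 -1.33006849]
(array([-0.053, -0.32 , -0.004]), 'turn', np.float64(-0.004))
(array([-0.122, -0.648, -0.004]), 'turn', np.float64(-0.004))
(array([-0.182, -0.977, -0.004]), 'turn', np.float64(-0.004))
(array([-0.225, -1.307, -0.004]), 'turn', np.float64(-0.004))
(array([-0.274, -1.604, -0.004]), 'turn', np.float64(-0.004))
```

View pics/w11.png

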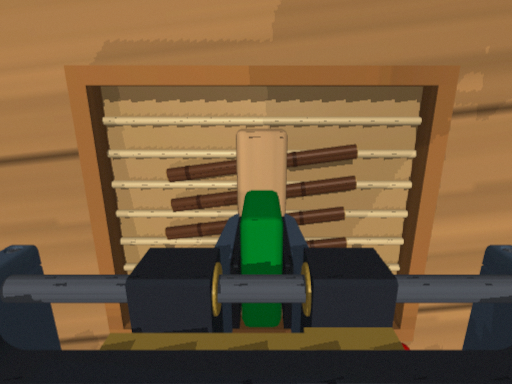

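>>> move_arm(moves=[-0.025,-0.16,0,0,0,0,10,-0.053,-0.32,0,0,0,0,10,-0.09,-0.48,0,0,0,0,10,-0.122,-0.648,0,0,0,0,10,-0.15,-0.81,0,0,0,0,10,-0.182,-0.977,0,0,0,0,10,-0.205,-1.14,0,0,0,0,10,-0.225,-1.307,0,0,0,0,10,-0.25,-1.46,0,0,0,0,10,-0.274,-1.604,0,0,0,0,10])

```text
t: 12.85
tcp_pos: [0.5289, -0.2806, 0.2613]
tcp_rot: [-2.101, 2.336, -0.0]
wrist_force: [1.2, -1.1, -1.0]
width: 0.0197
```

```bash
python3 - <<'E'
from go import *
print(tip(),arm.state()["wrist_force"])
st=arm.state();np.save("w12.npy",np.r_[st["tcp_pos"],st["tcp_rot"]])
cv2.imwrite("pics/w12.png",arm.read_camera("wrist"))
s=arm.read_camera("side");cv2.imwrite("pics/s12.png",cv2.resize(s[190:280,250:360],None,fx=6,fy=6,interpolation=cv2.INTER_CUBIC))
E
```

```text
[ -0.1 -98.9  13.8] [ 1.20463288 -1.05706066 -1.01486903]
```

View pics/w12.png

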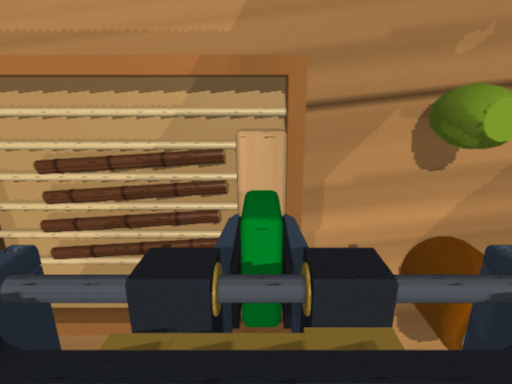

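View pics/s12.png

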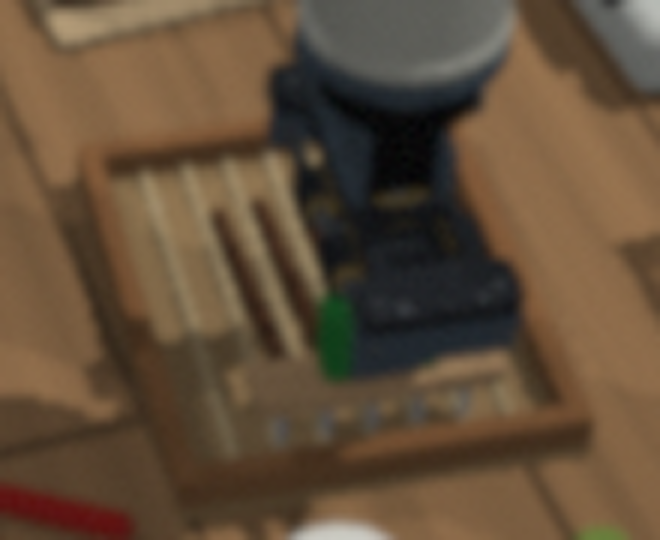

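```bash
python3 - <<'E'
from go import *
c=wcam("w12")
for z in (.012,.017):
  for a,b in [((36,168),(224,156)),((44,199),(227,187)),((42,227),(221,216)),((53,253),(214,243))]: stick(c,a,b,z)
for a,b in [((0,113),(285,111)),((0,146),(230,146)),((0,177),(230,177))]: stick(c,a,b,.013)
im=cv2.imread("pics/w12.png");cv2.imwrite("pics/w12c.png",cv2.resize(im[80:280,0:260],None,fx=3,fy=3,interpolation=cv2.INTER_CUBIC))
print(shift(.0,.0,.0138))
E
```

```text
ang 3.7 len 143.0 A [30.6 72. ] B [ 39.9 -70.7] x0 35.3
ang 3.9 len 144.0 A [ 5.9 71. ] B [ 15.8 -72.2] x0 10.8
ang 3.8 len 144.0 A [-17.7  77.4] B [ -8.1 -66.7] x0 -12.6
ang 4.0 len 134.0 A [-41.   73.1] B [-31.7 -60.1] x0 -35.9
ang 3.7 len 140.0 A [31.8 68.3] B [ 40.9 -71.3] x0 36.2
ang 3.9 len 140.0 A [ 7.6 67.3] B [ 17.3 -72.7] x0 12.2
ang 3.8 len 141.0 A [-15.6  73.6] B [ -6.2 -67.4] x0 -10.7
ang 4.0 len 131.0 A [-38.3  69.4] B [-29.3 -60.9] x0 -33.5
ang 0.4 len 204.0 A [71.1 88.5] B [  72.6 -115.5] x0 71.7
ang 0.0 len 170.0 A [47.4 94.3] B [ 47.6 -75.5] x0 47.5
ang 0.1 len 175.0 A [ 23.9 100.1] B [ 24.  -74.8] x0 23.9
(array([ 0.178,  1.643, -0.   ]), 'turn', np.float64(0.004))
```

View pics/w12c.png

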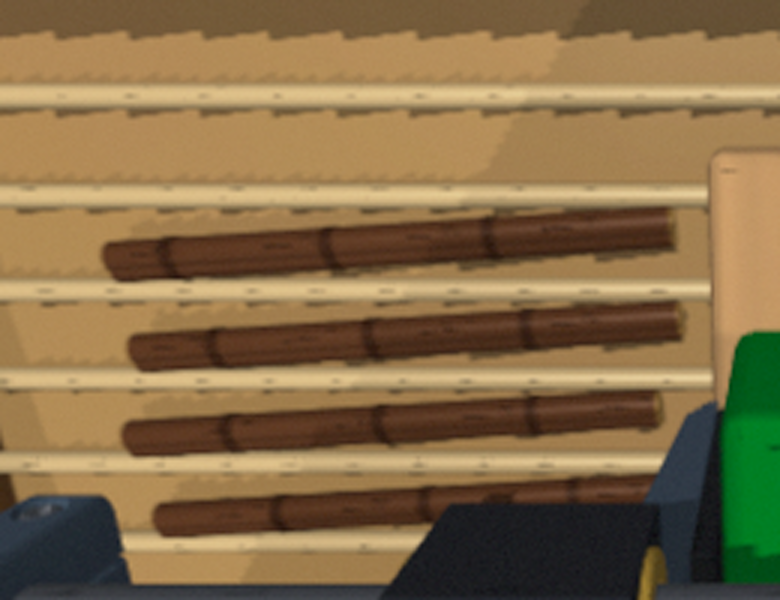

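```bash
python3 - <<'E'
from go import *
for p in [(0,0),(0.002,.02),(.004,.04),(.004,.08),(.004,.098)]:print(shift(*p,.0135))
E
```

```text
(array([ 0.178,  1.643, -0.005]), 'turn', np.float64(0.004))
(array([ 0.246,  1.971, -0.005]), 'turn', np.float64(0.004))
(array([ 0.314,  2.299, -0.005]), 'turn', np.float64(0.004))
(array([ 0.385,  2.962, -0.005]), 'turn', np.float64(0.004))
(array([ 0.417,  3.26 , -0.005]), 'turn', np.float64(0.004))
```

>>> move_arm(moves=[0,0,0.4,0,0,0,10,0.05,0.4,0.5,0,0,0,10,0.12,1.1,0.5,0,0,0,10,0.178,1.643,0.5,0,0,0,10,0.178,1.643,0.3,0,0,0,10,0.178,1.643,0.12,0,0,0,10,0.178,1.643,0.02,0,0,0,10,0.178,1.643,0,0,0,0,10,0.178,1.643,0,0,0,0,10])

```text
t: 14.08
tcp_pos: [0.5396, -0.1818, 0.2613]
tcp_rot: [2.1, -2.336, 0.0]
wrist_force: [0.0, -0.2, 0.2]
width: 0.0197
```

```bash
python3 - <<'E'
from go import *
print(tip(),arm.state()["wrist_force"])
for p in [(0,0),(0.002,.02),(.004,.04),(.004,.08),(.004,.098)]:print(shift(*p,.0135))
E
```

```text
[ 0.1  0.5 13.8] [ 0.0323646  -0.219818    0.16933732]
(array([-0.002, -0.008, -0.005]), 'turn', np.float64(0.003))
(array([ 0.066,  0.32 , -0.005]), 'turn', np.float64(0.003))
(array([ 0.135,  0.648, -0.005]), 'turn', np.float64(0.003))
(array([ 0.205,  1.311, -0.005]), 'turn', np.float64(0.003))
(array([ 0.237,  1.61 , -0.005]), 'turn', np.float64(0.003))
```

>>> move_arm(moves=[0.03,0.16,0,0,0,0,10,0.066,0.32,0,0,0,0,10,0.1,0.48,0,0,0,0,10,0.135,0.648,0,0,0,0,10,0.153,0.81,0,0,0,0,10,0.17,0.98,0,0,0,0,10,0.187,1.14,0,0,0,0,10,0.205,1.311,0,0,0,0,10,0.221,1.46,0,0,0,0,10,0.237,1.61,0,0,0,0,10])

```text
t: 15.32
tcp_pos: [0.5539, -0.0842, 0.2613]
tcp_rot: [2.101, -2.336, 0.0]
wrist_force: [0.5, 0.7, -0.7]
width: 0.0202
```

```bash
python3 - <<'E'
from go import *
print(tip(),arm.state()["wrist_force"])
st=arm.state();np.save("w13.npy",np.r_[st["tcp_pos"],st["tcp_rot"]])
im=arm.read_camera("wrist");cv2.imwrite("pics/w13.png",im)
cv2.imwrite("pics/w13c.png",cv2.resize(im[80:280,252:512],None,fx=3,fy=3,interpolation=cv2.INTER_CUBIC))
print(shift(0,0,.0138))
E
```

```text
[ 4.  99.  13.8] [ 0.52518166  0.6578171  -0.73725015]
(array([-0.241, -1.648, -0.   ]), 'turn', np.float64(-0.004))
```

View pics/w13c.png

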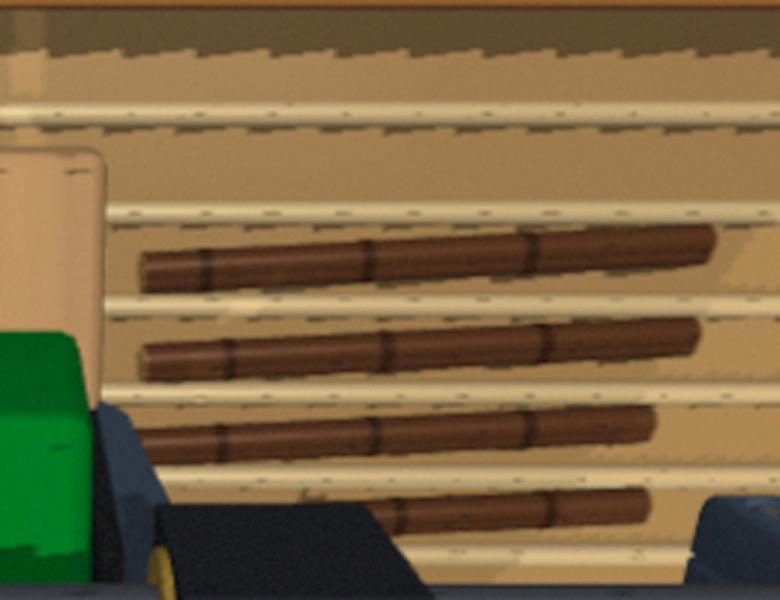

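```bash
python3 - <<'E'
from go import *
c=wcam("w13");u=lambda p:(p[0]/3+252-.3,p[1]/3+80-.3)
for a,b in [((142,273),(712,244)),((142,363),(698,336)),((145,446),(653,424)),((390,519),(648,506))]: stick(c,u(a),u(b),.012)
for a,b in [((110,215),(778,213)),((110,306),(778,306)),((110,393),(778,393))]: stick(c,u(a),u(b),.013)
E
```

```text
ang 3.0 len 143.0 A [32.8 70.7] B [ 40.4 -71.7] x0 36.6
ang 3.0 len 143.0 A [ 8.8 69.8] B [ 16.3 -73.3] x0 12.5
ang 2.8 len 135.0 A [-14.6  68.2] B [ -8.1 -66.5] x0 -11.3
ang 3.3 len 70.0 A [-36.3   0.1] B [-32.2 -69.9] x0 -36.3
ang 0.2 len 165.0 A [47.8 79.3] B [ 48.4 -85.6] x0 48.1
ang 0.1 len 170.0 A [24.5 78.6] B [ 24.6 -91.2] x0 24.5
ang 0.1 len 175.0 A [ 0.9 78. ] B [  1.1 -96.8] x0 1.0
```

>>> move_arm(moves=[0,0,0.4,0,0,0,10,-0.05,-0.4,0.5,0,0,0,10,-0.15,-1.1,0.5,0,0,0,10,-0.241,-1.643,0.5,0,0,0,10,-0.241,-1.643,0.3,0,0,0,10,-0.241,-1.643,0.12,0,0,0,10,-0.241,-1.643,0.02,0,0,0,10,-0.241,-1.643,0,0,0,0,10,-0.241,-1.643,0,0,0,0,10])

```text
t: 16.5
tcp_pos: [0.5396, -0.183, 0.2614]
tcp_rot: [-2.102, 2.335, -0.0]
wrist_force: [0.1, -0.8, -1.3]
width: 0.0199
```

```bash
python3 - <<'E'
from go import *
print(tip(),arm.state()["wrist_force"])
for p in [(0,0),(-0.0025,-.02),(-.0045,-.04),(-.0045,-.08),(-.0045,-.098)]:print(shift(*p,.0138))
E
```

```text
[ 0.2 -0.7 13.9] [ 0.06560127 -0.77802713 -1.26282029]
(array([-0.001,  0.012, -0.002]), 'turn', np.float64(-0.006))
(array([-0.078, -0.315, -0.002]), 'turn', np.float64(-0.006))
(array([-0.146, -0.643, -0.002]), 'turn', np.float64(-0.006))
(array([-0.217, -1.306, -0.002]), 'turn', np.float64(-0.006))
(array([-0.249, -1.604, -0.002]), 'turn', np.float64(-0.006))
```

>>> move_arm(moves=[-0.04,-0.16,0,0,0,0,10,-0.078,-0.32,0,0,0,0,10,-0.11,-0.48,0,0,0,0,10,-0.146,-0.643,0,0,0,0,10,-0.165,-0.81,0,0,0,0,10,-0.182,-0.98,0,0,0,0,10,-0.2,-1.14,0,0,0,0,10,-0.217,-1.306,0,0,0,0,10,-0.233,-1.46,0,0,0,0,10,-0.249,-1.6,0,0,0,0,10])

```text
t: 17.75
tcp_pos: [0.5244, -0.28, 0.2613]
tcp_rot: [2.101, -2.336, -0.0]
wrist_force: [-0.4, -0.1, -1.2]
width: 0.0193
```

```bash
python3 - <<'E'
from go import *
print(tip(),arm.state()["wrist_force"])
st=arm.state();np.save("w14.npy",np.r_[st["tcp_pos"],st["tcp_rot"]])
im=arm.read_camera("wrist");cv2.imwrite("pics/w14.png",im)
cv2.imwrite("pics/w14c.png",cv2.resize(im[80:280,0:260],None,fx=3,fy=3,interpolation=cv2.INTER_CUBIC))
print(shift(0,0,.0138))
E
```

```text
[ -4.7 -98.8  13.8] [-0.36886793 -0.14168519 -1.20129482]
(array([ 0.252,  1.643, -0.   ]), 'turn', np.float64(0.002))
```

View pics/w14c.png

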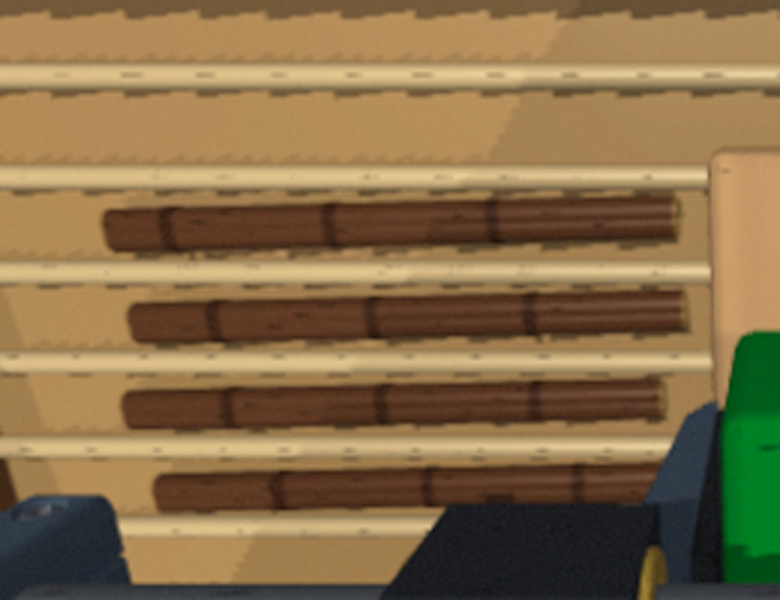

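>>> move_arm(moves=[0,0,0.6,0,0,0,10,0,0,1.4,0,0,0,10,0.1,0.8,1.9,0,0,0,10,0.2,1.7,1.9,0,0,0,10,0.3,2.6,1.9,0,0,0,10,0.4,3.5,1.9,0,0,0,10,0.4,3.5,1.9,0,0,0,10,0.4,3.5,1.9,0,0,0,10])

```text
t: 18.8
tcp_pos: [0.5485, -0.0695, 0.3753]
tcp_rot: [2.102, -2.335, 0.0]
wrist_force: [0.4, -1.9, -0.6]
width: 0.0197
```

```bash
python3 - <<'E'
from go import *
st=arm.state();np.save("w15.npy",np.r_[st["tcp_pos"],st["tcp_rot"]]);print(st["tcp_pos"],abs(st["joint_velocities"]).max())
im=arm.read_camera("wrist");cv2.imwrite("pics/w15.png",im)
cv2.imwrite("pics/w15c.png",cv2.resize(im[60:280,252:512],None,fx=3,fy=3,interpolation=cv2.INTER_CUBIC))
s=arm.read_camera("side");cv2.imwrite("pics/s15.png",cv2.resize(s[190:280,250:360],None,fx=6,fy=6,interpolation=cv2.INTER_CUBIC))
Rm=R(st["tcp_rot"]); yaw=np.arctan2(Rm[0,0],-Rm[1,0]); print("rest turn",(0.035-yaw)/np.radians(8),((np.array([.5688,.1138,.2666])-st["tcp_pos"])/.06).round(3))
E
```

```text
[ 0.54849853 -0.06945269  0.3753464 ] 0.02631110193968021
rest turn 1.002782998282838 [ 0.338  3.054 -1.812]
```

View pics/w15c.png

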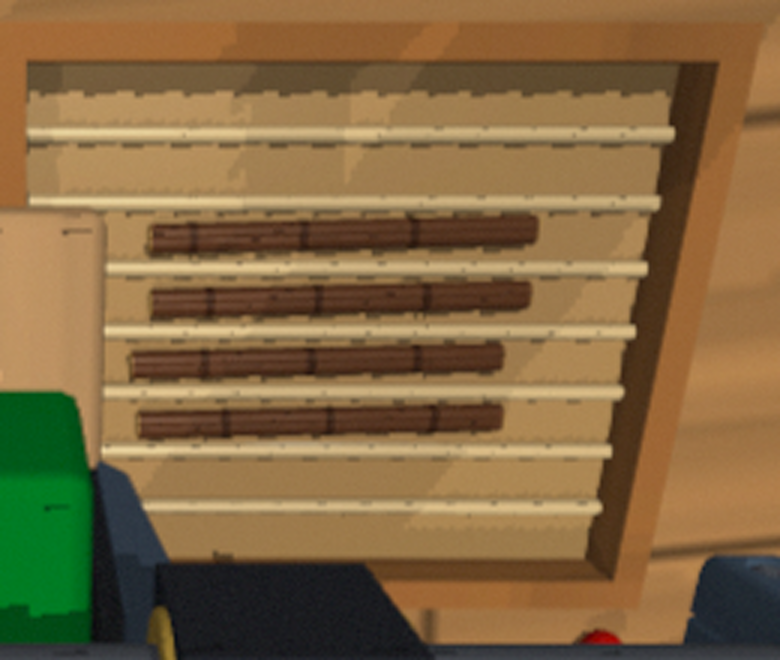

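View pics/s15.png

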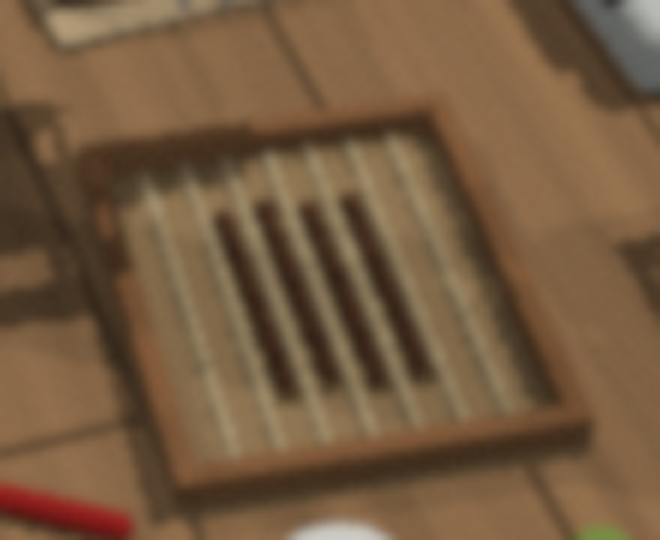

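>>> move_arm(moves=[0.1,0.8,0,0,0,0.2,10,0.2,1.6,0,0,0,0.5,10,0.3,2.4,0,0,0,0.8,10,0.338,3.05,0,0,0,1,10,0.338,3.05,-0.5,0,0,1,10,0.338,3.05,-0.5,0,0,1,10,0.338,3.05,-0.5,0,0,1,10])

```text
t: 19.77
tcp_pos: [0.5691, 0.1126, 0.346]
tcp_rot: [-2.257, 2.185, -0.0]
wrist_force: [-0.1, -0.5, -0.3]
width: 0.0201
```

```bash
python3 - <<'E'
from go import *
st=arm.state();np.save("w16.npy",np.r_[st["tcp_pos"],st["tcp_rot"]])
Rm=R(st["tcp_rot"]); yaw=np.arctan2(Rm[0,0],-Rm[1,0]); print(yaw,((np.array([.5688,.1138,.2666])-st["tcp_pos"])/.06).round(3))
im=arm.read_camera("wrist");cv2.imwrite("pics/w16.png",im)
s=arm.read_camera("side");cv2.imwrite("pics/s16.png",cv2.resize(s[110:220,210:340],None,fx=5,fy=5,interpolation=cv2.INTER_CUBIC))
E
```

```text
0.032335793678743924 [-0.006  0.02  -1.323]
```

View pics/w16.png

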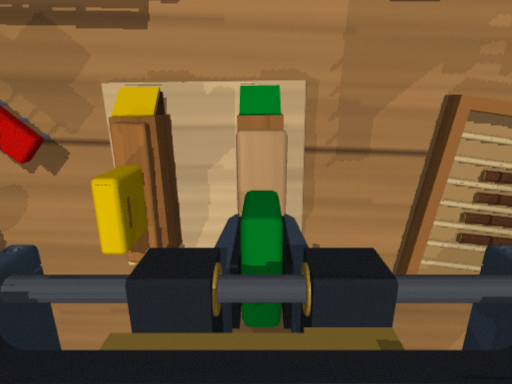

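View pics/s16.png

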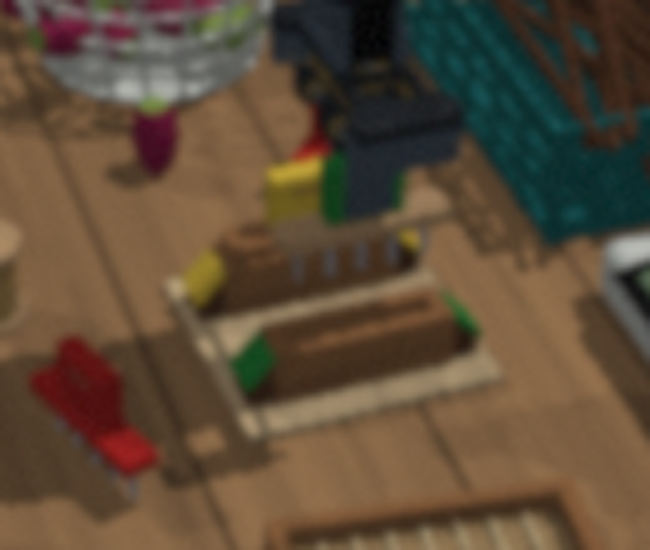

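>>> move_arm(moves=[0,0.02,-0.3,0,0,0.02,10,0,0.02,-0.6,0,0,0.02,10,0,0.02,-0.9,0,0,0.02,10,0,0.02,-1.15,0,0,0.02,10,0,0.02,-1.27,0,0,0.02,10,0,0.02,-1.3,0,0,0.02,10,0,0.02,-1.3,0,0,0.02,10])

```text
t: 20.75
tcp_pos: [0.5689, 0.1148, 0.2677]
tcp_rot: [-2.261, 2.18, -0.001]
wrist_force: [-0.2, -0.3, -1.7]
width: 0.0198
```

>>> move_arm(moves=[0,0,-0.02,0,0,0,10,0,0,-0.02,0,0,0,10,0,0,-0.02,0,0,0,10])

```text
t: 21.12
tcp_pos: [0.569, 0.1148, 0.2666]
tcp_rot: [-2.261, 2.18, -0.001]
wrist_force: [0.9, -0.2, 6.7]
width: 0.0198
```

>>> move_arm(moves=[0,0,0.01,0,0,0,25,0,0,0.01,0,0,0,35,0,0,0.01,0,0,0,50,0,0,0.01,0,0,0,70,0,0,0.01,0,0,0,70,0,0,0.01,0,0,0,70,0,0,0.5,0,0,0,70,0,0,1.2,0,0,0,70,0,0,2.1,0,0,0,70,0,0,2.3,0,0,0,70])

```text
t: 22.38
tcp_pos: [0.5692, 0.1149, 0.4076]
tcp_rot: [-2.259, 2.177, -0.006]
wrist_force: [-0.1, -1.5, -0.5]
width: 0.0702
```

>>> move_arm(moves=[-0.6,0,0,0,0,0,70,-1.1,0,0,0,0,0,70,-1.1,0,0,0,0,0,70,-1.1,0,0,0,0,0,70])

```text
t: 22.88
tcp_pos: [0.5033, 0.1148, 0.404]
tcp_rot: [-2.262, 2.18, -0.0]
wrist_force: [0.4, 0.1, 0.1]
width: 0.0699
```

```bash
python3 - <<'E'
from go import *
st=arm.state();np.save("w17.npy",np.r_[st["tcp_pos"],st["tcp_rot"]]);print(st["tcp_pos"])
im=arm.read_camera("wrist");cv2.imwrite("pics/w17.png",im)
cv2.imwrite("pics/w17c.png",cv2.resize(im[20:240,110:420],None,fx=2.5,fy=2.5,interpolation=cv2.INTER_CUBIC))
s=arm.read_camera("side");cv2.imwrite("pics/s17.png",cv2.resize(s[110:280,210:360],None,fx=4,fy=3.5,interpolation=cv2.INTER_CUBIC))
E
```

```text
[0.50329217 0.11477184 0.40398314]
```

View pics/w17c.png

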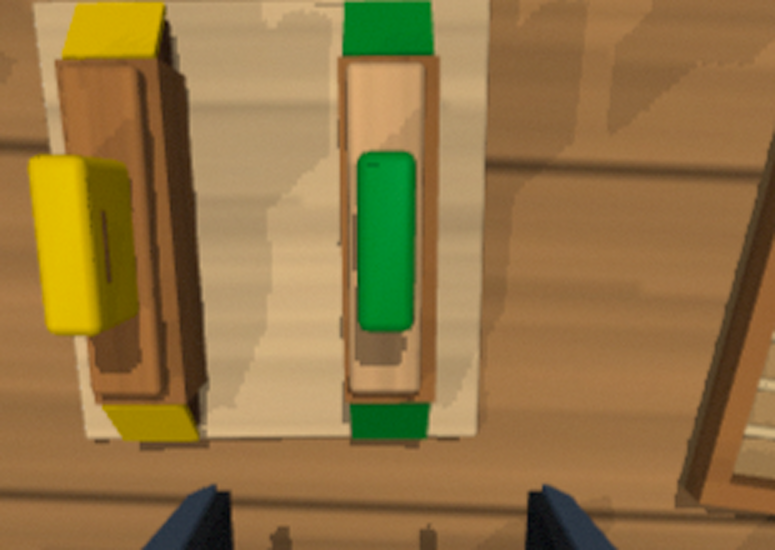

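View pics/s17.png

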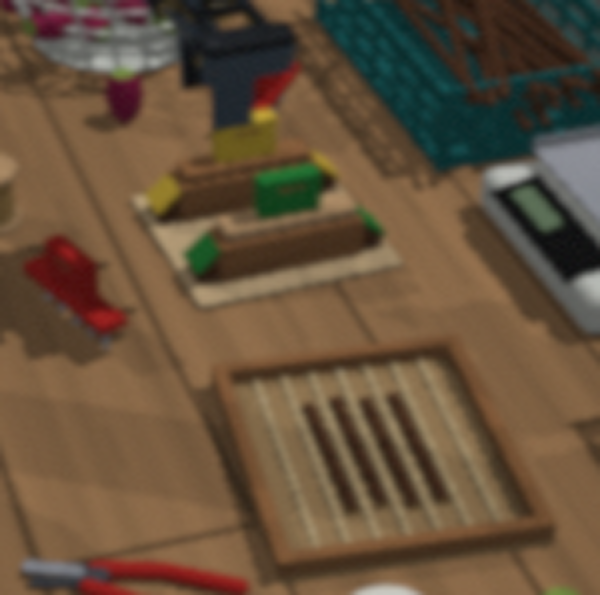

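>>> move_arm(moves=[0,-0.9,0,0,0,0,70,0,-1.8,0,0,0,0,70,0,-2.7,0,0,0,0,70,0,-3.6,0,0,0,-0.5,70,0,-4.5,0,0,0,-1,70,0,-4.98,0,0,0,-1,70,0,-4.98,0,0,0,-1,70,0,-4.98,0,0,0,-1,70])

```text
t: 23.98
tcp_pos: [0.503, -0.1838, 0.4038]
tcp_rot: [2.104, -2.333, -0.001]
wrist_force: [-1.3, 0.4, 0.2]
width: 0.0698
```

```bash
python3 - <<'E'
from go import *
st=arm.state();np.save("w18.npy",np.r_[st["tcp_pos"],st["tcp_rot"]]);print(st["tcp_pos"])
im=arm.read_camera("wrist");cv2.imwrite("pics/w18.png",im)
cv2.imwrite("pics/w18c.png",cv2.resize(im[20:240,110:420],None,fx=2.5,fy=2.5,interpolation=cv2.INTER_CUBIC))
# rake check
c=wcam("w17"); up=lambda p:(p[0]/2.5+110-.3,p[1]/2.5+20-.3)
for nm,P,O,z in (("rest",[(338,58),(439,57),(346,403),(436,401)],np.array([(.0695,.02),(.0695,-.02),(-.0695,.02),(-.0695,-.02)]),.054),("head",[(347,64),(423,63),(354,393),(420,391)],np.array([(.064,.015),(.064,-.015),(-.064,.015),(-.064,-.015)]),.068)):
    p,r=rigid(O,np.array([onplane(c,up(q),z)[:2] for q in P]));print(nm,p.round(4),(r*1e3).round(1).tolist())
# sticks by mask
c=wcam("w18"); hsv=cv2.cvtColor(im,cv2.COLOR_BGR2HSV)
m=((im.max(2)<105)&(im[...,2]>im[...,0]*1.2)).astype(np.uint8); m[:60]=0;m[215:]=0;m[:,:180]=0;m[:,350:]=0
for cn in cv2.findContours(m,cv2.RETR_EXTERNAL,cv2.CHAIN_APPROX_NONE)[0]:
    if cv2.contourArea(cn)<150: continue
    W=np.array([tray(onplane(c,q[0],.012)) for q in cn],np.float32)*1e3
    print(cv2.minAreaRect(W), cv2.boundingRect(cn))
E
```

```text
[ 0.50297411 -0.18376917  0.40380575]
rest [0.5668 0.1119 0.049 ] [[0.2, 0.4], [0.4, -0.3], [-0.1, 0.1], [-0.5, -0.2]]
head [0.5687 0.1137 0.0467] [[0.9, 0.9], [0.9, -0.7], [-0.7, 1.1], [-1.2, -1.2]]
((-95.55890655517578, -8.928428649902344), (21.666532516479492, 216.136962890625), 4.931761264801025) (180, 198, 170, 17)
((-35.100215911865234, 1.7288589477539062), (14.41552734375, 139.81361389160156), 1.3748464584350586) (199, 160, 115, 14)
((-11.81808853149414, 4.518119812011719), (13.449690818786621, 140.4562225341797), 1.5174168348312378) (195, 141, 118, 14)
((12.217662811279297, -1.71966552734375), (14.709687232971191, 139.738037109375), 1.7322943210601807) (200, 120, 119, 15)
((36.3679313659668, -0.31859588623046875), (14.634435653686523, 139.8042449951172), 1.2450056076049805) (197, 99, 122, 15)
```

View pics/w18c.png

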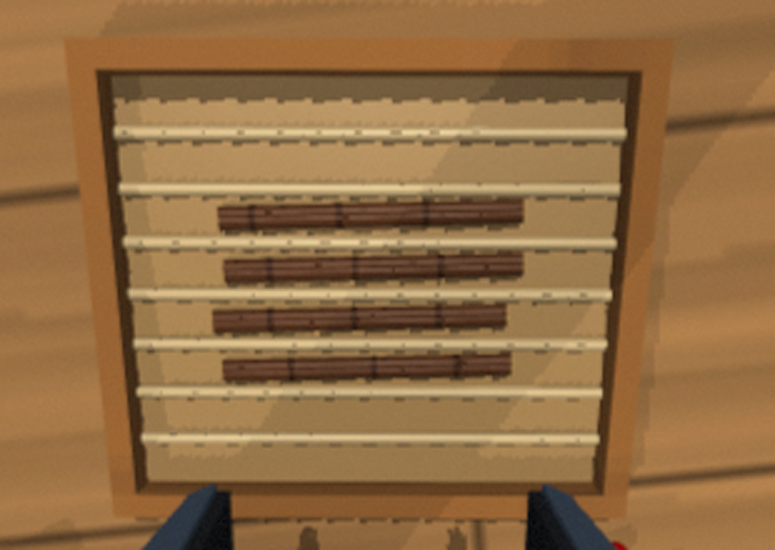

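```bash
python3 -c "
from cell import arm
print(abs(arm.state()['joint_velocities']).max());print(arm.finish_job())"
```

```text
0.007800959148286738
the job is handed in; nothing more can be done
None
```

The four sticks lie in the four middle grooves, parallel to the ribs, and the rake is back in the green rest. The job was handed in at about 24 s of the 72 s allowed; no verdict was reported.

I lifted the rake from the green rest and combed with four strokes from the sticks' middles: to +y, -y, +y and -y. The tines stayed about 1 mm over the rib crests, and only the rake touched the sticks.

**Last checks:**
- **Sticks:** the wrist view puts them at x = 36, 12, -12 and -35 mm, turned 1.2 to 1.7° from the ribs (limit 5.2°). Their length comes out at 140 mm when taken at z = 12 mm, which agrees with lying right down. I did not measure their height directly from two views.
- **Rake:** it measured about 3 mm from the rest's centre and in line within 0.01 rad. A 6.7 N push back at the original grasp height showed it was seated.
- **Bystanders:** the arm touched none of them, and those visible in the last side view (brush, shears, wine-red fruit) stand as before. I did not remeasure their positions.

**Disagreements:** triangulated heights of the rest and tray rim scattered by up to 8 mm on some rest corners, so I used the text's heights there. The tine-tip height from the side view was about 2 mm below the one worked out from the arm.

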